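# Charge the ink pail with mixing balls from a drop cup

## Task

Pick up the drop cup by its black handle, hold it upright over the open pail and press its release tab down onto the trip bar beside the pail, so that the bottom flap swings open and all three mixing balls drop into the pail. Then lift it clear so that the flap shuts, and set the empty cup back, upright and flap shut, on its black rubber mat. Do not open the flap anywhere else, leave the pail standing in its place, and do not push the jar or the mug about.

Things in the scene. Friction and masses are not known exactly. Their poses are not given: they have to be found in the camera images.
- cup: Drop cup: square open-topped aluminium hopper, 76 x 76 mm outside, 3 mm walls, 80 mm high, about 0.3 kg, standing on the lower edges of its two side walls (y sides). Origin: centre of its underside, at the level it stands on; z up; x points to the side where the release tab sticks out.
- cup_handle (a point): Middle of the cup's black handle plate, on the cup's axis, 116 mm above its origin. The plate is upright, 14 mm thick (cup's x), 60 mm wide (cup's y), and runs from 86 to 146 mm above the origin; below it a flat bridge crosses the hopper. Grasp it from above, fingers closing along the cup's x.
- flap (a joint): Angle of the cup's steel bottom flap, rad: 0 shut, growing as it swings down, stop at 1.3. It is hinged along the cup's y, 38 mm in +x and 6.5 mm above the cup's origin. A spring shuts it. The balls fall out between about 0.4 and 0.6 and may take a second to roll out.
- tab_end (a point): Middle of the release tab's outer end. The tab, 40 mm wide, 4 mm thick, is the flap continued past its hinge: shut, it sticks out level from 38 to 100 mm in the cup's +x, its underside 4.5 mm above the origin. Pushed up (by lowering the cup with the tab on something; 2 to 5 N) it turns the flap down by the same angle.
- mat: Black rubber mat, 170 (x) x 130 (y) x 4 mm, fixed, on which the cup starts and to which it must return. Origin: centre of its underside, on the table.
- station: Filling station, fixed: steel base plate 180 x 160 x 8 mm with four low stops round the pail, and the trip bar. Origin: on the table, on the pail's axis; x points from pail to bar. Cup held with its x along this x, its axis 12 mm from the pail's towards the bar: tab meets bar with cup's origin 159 mm above the table; 30 mm lower, flap at about 0.8 rad, cup still clear of the pail's rim.
- bar (a point): Middle of the trip bar: a level steel rod, 12 mm thick, 106 mm long along the station's y, 80 mm in the station's +x from the pail's axis. Its axis is 158 mm above the table, its top 164 mm. Its uprights stand below its ends, 48 mm either side in y, and rise no higher than the rod.
- pail: Open round grey plastic pail, loose, 0.35 kg, 132 mm wide at the rim (63 mm inner radius there, 59 mm at the bottom), 106 mm high, standing on the station's plate, rim 114 mm above the table. Origin: centre of its underside, z up.
- ball0_center (a point): Centre of the first white ceramic mixing ball, 30 mm diameter, 30 g, at first in the cup.
- ball1_center (a point): Centre of the second mixing ball, the same.
- ball2_center (a point): Centre of the third mixing ball, the same.
- ink_jar: Bystander: closed white jar with black cap, 68 mm wide, 100 mm high; origin under its centre.
- mug: Bystander: white mug, 80 mm wide, 95 mm high, handle at its +y; origin under its centre.

How it is judged:
By the outcome, as a careful person would: the job done as asked, in the order asked, and still so for the second after the job is handed in, with the robot touching nothing.
It also fails if it takes over 58 s, if anything falls off the work surface, if the arm or the gripper's body presses on something with over 40 N, if the wrist force passes 120 N, or if a joint passes its speed limit or range.

## Robot

A 6-joint arm with a two-finger parallel gripper is mounted at the origin on the work surface. World frame = base frame: x ahead of the robot, y to its left, z up, the work surface at z = 0. Lengths are in m, angles in degrees, forces in N, time in s.
With the tool pointing down it reaches from about 0.3 to 0.75 m from the base axis. Payload 8.5 kg.
Tool frame: the origin (TCP) lies on the centre line of the jaws, within the pads' length; the fingertips stand 17 mm ahead of it and the grasp point (between the pads) lies 2 mm behind it; z points along the fingers, y is the line along which they close (so a half turn about z gives the same grasp; the last joint's range is limited). The gripper opens to 85 mm and grips with 20 to 120 N. Pads are 22 mm wide; open, the fingers measure 114 mm over their backs; the gripper's body (76 mm by 85 mm) begins 54 mm behind the grasp point. The pads swing forward as they close: fully open they stand 13 mm farther back than shut.
Start: joints at [-76.106, 21.807, 74.336, -0, 83.858, -12.336], TCP at [0.243, -0.493, 0.248] pointing down, gripper open.
Joint ranges: [-178.18, 178.18], [-50.72, 133.34], [12.68, 142.11], [-81.47, 261.47], [9.98, 163.14], [-165.26, 165.26]. Speed limits (degrees/s): [136.94, 136.94, 180, 180, 180, 180].

## Interface

Orientations are given as a 3x3 rotation matrix whose columns are the frame's x, y, z axes.
In Python, from rig import env gives the robot as it stands.
- The arm moves only by the shell command python3 -m handwheel 'ROWS' [OPENING] [FORCE]. ROWS is JSON, a list that holds one entry, the list of rows, each a list of 4 numbers: the shift along the tool's x, y, z in m, then the turn about the tool's z in rad. In form: [[[x, y, z, roll], ...]]. A call has 1 to 5 rows; each row shifts and turns the commanded pose from where the row before left it, along the tool's axes as they then stand; what a row does not reach is not made up. A row lasts 1/12 s, in which the tool goes at most 41.7 mm and 7.16 degrees, less where a joint would pass 70% of its speed; a pose out of reach is approached as far as the arm can. A call is refused whole if a number of a shift passes 0.0417 or a number of a turn 0.125, either way. A call with a gripper value outside its range is refused whole. OPENING is the opening in per cent of the stroke, from 0 (shut) to 100 (fully open), set as the call begins (- or left out, the last holds). The fingers move at their own pace and stop on an object; FORCE is the grip in N (left out, the last holds). Time passes only in rows, so rows that do not move let the fingers close. It gives the time, the measured TCP pose, the force and the opening at its end, in the units of the state.
- env.observe(): the state, without advancing time (a new reading comes with each control period).
- env.get_image(name): name is "scene" or "top" or "wrist"; returns (picture, depth): 420x560x3 uint8, red, green, blue; 420x560 float32, m along the optical axis (not along the pixel's ray), 0 where there is no reading.
- env.camera_params(name): a dict with "K" (3x3 intrinsics, pixels), "D" ([k1, k2, p1, p2, k3] as OpenCV has them; the pictures are not rectified), "rvec" (rotation vector, rad) and "tvec" (3), from world to camera coordinates, as OpenCV has them. Camera axes: x right, y down, z forward; pixel columns grow to the right and rows downward; lengths in m; the calibration is good to about 2 mm. A picture is of the moment at which its call begins: read the wrist's pose just before it. camera_params takes no time and is no camera call; for the wrist camera it gives the pose at the moment of the call.
- env.close_job(): hands the job in, once; it reports no verdict.
The state is a dict: "time_s": time; "q": joint angles; "qvel": joint speeds; "joint_efforts": joint torques, N m; "position": TCP position; "tool_rot": TCP orientation; "ft_force": force on the tool from outside, world axes, zero at the start; "wrist_torque": the same for the moment, N m; "grip_width": finger opening in m.
Only numpy, scipy, OpenCV 4.12 (cv2) and the standard library are available. Lean on these libraries where they do the work, as an engineer would, in place of code of your own. Each camera call takes 0.05 s, during which the arm holds its last target. There are 200 camera calls.

## Working session

There is one attempt and no reset: what is moved stays moved. The work goes in short steps, Python scripts to look and compute and a shell command to move; the robot and the scene stay as the last step left them, time stands still between calls to the robot, and variables do not carry over. Pictures are saved under pics/ and viewed, on a budget of 10 in all, crops included, one or two more only if the job needs it, and the job is handed in when it is done.

```bash
mkdir -p pics; ls; cat > h.py <<'E'
import numpy as np, cv2
from rig import env
def snap(n,tag):
    p=env.camera_params(n); im,d=env.get_image(n)
    cv2.imwrite(f'pics/{tag}.png',im[:,:,::-1]); np.savez(f'/tmp/{tag}.npz',im=im,d=d,**{k:np.array(v,float) for k,v in p.items()})
def cloud(tag):
    z=np.load(f'/tmp/{tag}.npz'); d=z['d']; h,w=d.shape
    g=np.stack(np.meshgrid(np.arange(w),np.arange(h)),-1).reshape(-1,1,2).astype(float)
    u=cv2.undistortPoints(g,z['K'],z['D']).reshape(h,w,2)
    c=np.concatenate([u,np.ones((h,w,1))],-1)*d[...,None]
    R=cv2.Rodrigues(z['rvec'])[0]
    return (c-z['tvec'].reshape(3))@R, d>0, z['im']
E
python3 - <<'E'
from h import *
s=env.observe(); print(s)
snap('top','top0'); snap('scene','scene0')
im=np.vstack([cv2.imread('pics/top0.png'),cv2.imread('pics/scene0.png')])
E
```

```text
pics
{'time_s': 0.0, 'q': array([-7.61076719e+01,  2.18421807e+01,  7.43864527e+01, -2.01493963e-03,
        8.38588712e+01, -1.23347723e+01]), 'qvel': array([-0.09950147, -0.02131127,  0.03494399, -0.02348856,  0.01092278,
        0.00637964]), 'joint_efforts': array([ 3.21061680e-05, -4.48465097e+01, -2.31282020e+01, -1.77760821e-04,
        4.71993175e-03,  1.06841959e-06]), 'position': array([ 0.24299119, -0.49309758,  0.24769061]), 'tool_rot': array([[ 8.97047825e-01,  4.41933297e-01, -4.00630768e-04],
       [ 4.41933382e-01, -8.97046661e-01,  1.47417372e-03],
       [ 2.92101960e-04, -1.49945644e-03, -9.99998833e-01]]), 'ft_force': array([ 0.28321597, -0.07251825,  0.60867233]), 'wrist_torque': array([-0.05109675, -0.0042705 , -0.04036849]), 'grip_width': 0.08504000484092256}
```

View pics/top0.png

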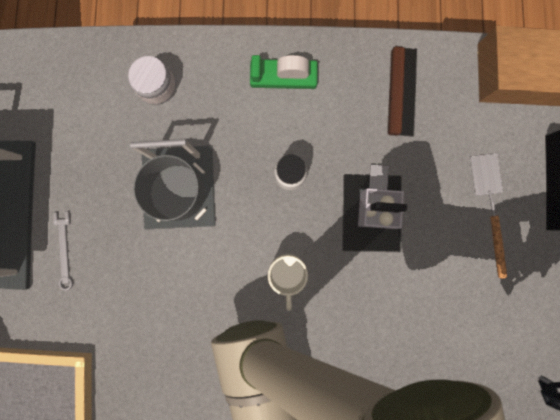

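View pics/scene0.png

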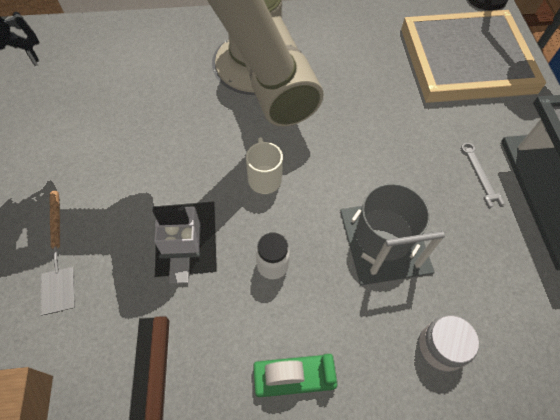

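The top view shows the cup at (381,208) on the mat with its tab pointing up the image (376,175). The pail is at (168,188) with the bar at (165,144). The jar is at (290,170) and the mug at (288,275), both between cup and pail. Next I measure from the depth.

```bash
python3 - <<'E'
from h import *
P,ok,im=cloud('top0')
for n,(x,y) in dict(cup=(381,208),tab=(376,168),hL=(374,207),hR=(404,208),barL=(135,145),barR=(195,145),pail=(168,190),jar=(291,168),mug=(288,290),tbl=(330,120)).items(): print(n,P[y,x].round(4))
def reg(x0,x1,y0,y1,z0,z1,tag='top0'):
    P,ok,im=cloud(tag); m=ok.copy(); 
    m&=(P[...,0]>x0)&(P[...,0]<x1)&(P[...,1]>y0)&(P[...,1]<y1)&(P[...,2]>z0)&(P[...,2]<z1); return P[m]
def rect(n,Q):
    r=cv2.minAreaRect((Q[:,:2]*1000).astype(np.float32)); print(n,len(Q),np.round(r[0],1),np.round(r[1],1),round(r[2],1),'z',np.percentile(Q[:,2],[5,50,95]).round(4))
c=P[208,381]; 
for t in ('top0','scene0'):
    print(t)
    b=(c[0]-.12,c[0]+.12,c[1]-.1,c[1]+.1)
    rect('handle',reg(*b,.135,.16,t)); rect('hopper',reg(*b,.075,.1,t)); 
    q=P[145,165]; b=(q[0]-.03,q[0]+.03,q[1]-.1,q[1]+.1); rect('bar',reg(*b,.155,.175,t))
    q=P[190,168]; b=(q[0]-.1,q[0]+.1,q[1]-.1,q[1]+.1); Q=reg(*b,.108,.119,t); rect('rim',Q)
    rect('plate',reg(q[0]-.15,q[0]+.15,q[1]-.13,q[1]+.13,.005,.012,t))
    q=P[168,291]; rect('jar',reg(q[0]-.06,q[0]+.06,q[1]-.06,q[1]+.06,.09,.11,t))
    q=P[275,288]; rect('mug',reg(q[0]-.09,q[0]+.09,q[1]-.07,q[1]+.07,.088,.105,t))
    Z=np.load(f'/tmp/{t}.npz'); PP,ok,im=cloud(t); m=ok&(im.max(-1)<50)&(abs(PP[...,2]-.004)<.006)&(abs(PP[...,0]-c[0])<.15)&(abs(PP[...,1]-c[1])<.15); rect('mat',PP[m])
E
```

```text
cup [ 0.5221 -0.1832  0.1521]
tab [ 0.6193 -0.2016  0.0113]
hL [ 0.5248 -0.1731  0.1358]
hR [ 0.5232 -0.2275  0.151 ]
barL [0.6313 0.2853 0.1664]
barR [ 6.650e-01  2.036e-01 -1.000e-04]
pail [0.561  0.2583 0.0123]
jar [ 0.6019 -0.0121  0.1009]
mug [ 0.3502 -0.012   0.0383]
tbl [ 0.7258 -0.0985  0.0068]
top0
handle 245 [ 526.3 -203. ] [60.4 14.3] 87.1 z [0.1431 0.15   0.1526]
hopper 324 [ 526.3 -203.8] [79.2 76.7] 86.8 z [0.077  0.0843 0.0921]
bar 344 [635.8 243.7] [ 13.  107.5] 3.8 z [0.159  0.1633 0.1667]
rim 432 [565.6 238.8] [148.8 132.3] 5.2 z [0.1089 0.1138 0.1168]
plate 2676 [565.9 254.7] [250.8 286.5] 89.3 z [0.0059 0.0091 0.0117]
jar 683 [601.1 -10.1] [59.2 56.5] 0.8 z [0.0976 0.1004 0.103 ]
mug 249 [ 3.549e+02 -2.000e-01] [ 77.2 143.7] 73.5 z [0.0921 0.0951 0.0978]
mat 2301 [ 520.3 -200.7] [166.9 140.5] 0.1 z [0.0015 0.0045 0.0074]
scene0
handle 302 [ 526.6 -205.1] [59.9 15.9] 86.9 z [0.1376 0.1488 0.1515]
hopper 405 [ 527.1 -205.3] [77.3 76.8] 87.9 z [0.0768 0.0845 0.097 ]
bar 390 [636. 242.] [ 12.6 105.9] 3.8 z [0.1578 0.1626 0.1655]
rim 419 [567.  236.9] [152. 133.] 3.8 z [0.1086 0.1131 0.1161]
plate 2540 [560.8 245.4] [230.2 285.9] 85.7 z [0.0059 0.0086 0.0116]
jar 724 [602.  -13.8] [58.  58.7] 9.4 z [0.096  0.1    0.1024]
mug 354 [353.3  -1.4] [ 78.6 149.3] 72.2 z [0.0886 0.0941 0.1022]
mat 1263 [ 521.5 -196.6] [127.2 169.4] 89.5 z [0.0014 0.0041 0.0068]
```

```bash
python3 -m handwheel '[[[0,0,0,-0.12],[0,0,0,-0.12],[0,0,0,-0.12],[0,0,0,-0.12],[0,0,0,-0.12]]]' 100; python3 -m handwheel '[[[0,0,0,-0.12],[0,0,0,-0.12],[0,0,0,-0.12],[0,0,0,-0.103]]]'
cat > to.py <<'E'
import sys; from h import *
# python3 to.py x y z yaw(deg of tool y axis): remaining shift in tool axes, roll
x,y,z,a=map(float,sys.argv[1:5]); s=env.observe(); R=s['tool_rot']
cur=np.degrees(np.arctan2(R[1,1],R[0,1])); d=(np.array([x,y,z])-s['position'])@R
print('t',round(s['time_s'],2),'pos',s['position'].round(4),'y-yaw',cur.round(2),'tilt',R[2].round(4),'shift',d.round(4),'roll',round(-np.radians(a-cur),4),'F',s['ft_force'].round(1),'w',round(s['grip_width'],4),'q',s['q'].round(0))
E
python3 to.py .5265 -.204 .25 -2.9
```

```text
time_s: 0.52
position: [0.243, -0.4932, 0.248]
tool_rot: [[0.486, 0.874, -0.0], [0.874, -0.486, 0.001], [0.001, -0.001, -1.0]]
ft_force: [0.0, -0.4, -0.4]
grip_width: 0.0855
time_s: 0.85
position: [0.2431, -0.4932, 0.248]
tool_rot: [[0.044, 0.999, -0.0], [0.999, -0.044, 0.001], [0.001, -0.0, -1.0]]
ft_force: [0.2, 0.3, 0.3]
grip_width: 0.0855
t 0.85 pos [ 0.2431 -0.4932  0.248 ] y-yaw -2.52 tilt [ 8.e-04 -2.e-04 -1.e+00] shift [ 0.3014  0.2705 -0.0019] roll 0.0066 F [0.2 0.3 0.3] w 0.0855 q [-76.  22.  74.  -0.  84. -74.]
```

```bash
python3 -m handwheel '[[[0.02,0.018,0,0],[0.025,0.0225,0,0],[0.025,0.0225,0,0],[0.025,0.0225,0,0],[0.025,0.0225,0,0]]]' >/dev/null;  python3 -m handwheel '[[[0.025,0.0225,0,0],[0.025,0.0225,0,0],[0.025,0.0225,0,0],[0.025,0.0225,0,0],[0.025,0.0225,0,0]]]' >/dev/null; python3 -m handwheel '[[[0.025,0.0225,0,0],[0.025,0.0225,0,0],[0.006,0.005,0,0.0066],[0,0,0,0],[0,0,0,0]]]' >/dev/null
python3 to.py .5265 -.204 .25 -2.9
python3 - <<'E'
from h import *
snap('wrist','w1')
P,ok,im=cloud('w1')
for n,z0,z1 in (('handle',.138,.156),('hopper',.076,.092)):
    m=ok&(P[...,2]>z0)&(P[...,2]<z1)&(abs(P[...,0]-.5265)<.06)&(abs(P[...,1]+.204)<.06)
    if m.sum()<10: print(n,m.sum()); continue
    r=cv2.minAreaRect((P[m][:,:2]*1000).astype(np.float32)); print(n,m.sum(),r,P[m].mean(0))
E
```

```text
t 2.1 pos [ 0.5279 -0.2064  0.248 ] y-yaw -3.2 tilt [ 1.e-04 -9.e-04 -1.e+00] shift [ 0.0023 -0.0016 -0.002 ] roll -0.0053 F [-0.5 -0.3 -0.1] w 0.0855 q [-33.  24.  72.  -0.  85. -30.]
handle 1451 ((527.1324462890625, -201.5137176513672), (59.245140075683594, 13.679945945739746), 87.0052490234375) [ 0.5274118  -0.19972447  0.14906291]
hopper 1403 ((527.2797241210938, -202.31747436523438), (76.59902954101562, 76.1700210571289), 86.99665069580078) [ 0.52743597 -0.19874428  0.08345895]
```

View pics/w1.png

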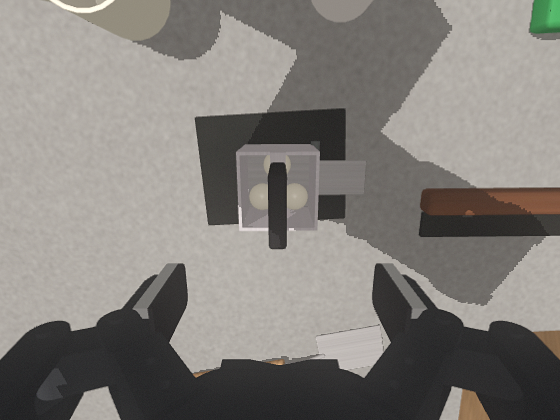

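The wrist view shows the handle at (278,200), midway between the fingers, with the tab to the right at (340,178) and three balls inside. I go down and grip.

```bash
python3 -m handwheel '[[[0.0039,-0.0008,0.022,-0.003],[0,0,0.03,0],[0,0,0.03,0],[0,0,0.03,0],[0,0,0.016,0]]]' >/dev/null; python3 -m handwheel '[[[0,0,0,0],[0,0,0,0]]]' >/dev/null;  python3 to.py .527 -.2025 .12 -3; python3 -m handwheel '[[[0,0,0,0],[0,0,0,0],[0,0,0,0],[0,0,0,0],[0,0,0,0]]]' 0 90 >/dev/null; python3 -m handwheel '[[[0,0,0,0],[0,0,0,0],[0,0,0,0],[0,0,0,0],[0,0,0,0]]]';python3 to.py .527 -.2025 .12 -3
```

```text
t 2.73 pos [ 0.527  -0.2034  0.1205] y-yaw -3.17 tilt [ 3.e-04 -8.e-04 -1.e+00] shift [ 0.0009 -0.0001  0.0005] roll -0.0029 F [-0.5 -0.8  0.6] w 0.0853 q [-33.  30.  83.  -0.  67. -30.]
time_s: 3.57
position: [0.5278, -0.2023, 0.1206]
tool_rot: [[0.053, 0.999, 0.0], [0.999, -0.053, -0.0], [-0.0, 0.0, -1.0]]
ft_force: [-1.7, 0.9, 3.9]
grip_width: 0.013
t 3.57 pos [ 0.5278 -0.2023  0.1206] y-yaw -3.07 tilt [-1.e-04  3.e-04 -1.e+00] shift [-0.0002 -0.0008  0.0006] roll -0.0012 F [-1.7  0.9  3.9] w 0.013 q [-33.  30.  83.   0.  67. -30.]
```

```bash
python3 -m handwheel '[[[0,0,-0.004,0],[0,0,-0.008,0],[0,0,-0.015,0],[0,0,-0.022,0],[0,0,-0.025,0]]]' >/dev/null; python3 -m handwheel '[[[0,0,-0.025,0],[0,0,-0.025,0],[0,0,-0.025,0],[0,0,-0.022,0],[0,0,-0.015,0]]]'>/dev/null; python3 -m handwheel '[[[0,0,-0.009,0],[0,0,-0.005,0],[0,0,0,0]]]' >/dev/null
python3 - <<'E'
from h import *
snap('wrist','w2');snap('scene','scene1')
P,ok,im=cloud('w2'); s=env.observe(); z=s['position'][2]-.1166; print(s['position'],z)
for n,z0,z1 in (('handle',.134,.152),('hopper',.072,.088)):
    m=ok&(P[...,2]>z+z0)&(P[...,2]<z+z1)&(abs(P[...,0]-.5265)<.06)&(abs(P[...,1]+.204)<.06)
    if m.sum()<10: print(n,m.sum()); continue
    print(n,m.sum(),cv2.minAreaRect((P[m][:,:2]*1000).astype(np.float32)),P[m].mean(0))
Z=np.load('/tmp/scene1.npz'); P,ok,im=cloud('scene1'); P0,ok0,_=cloud('scene0')
# pail rim from scene0: fit circle
m=ok0&(P0[...,2]>.110)&(P0[...,2]<.117)&(np.hypot(P0[...,0]-.556,P0[...,1]-.238)<.072)
from scipy.optimize import least_squares
for t in('scene0','top0'):
    Q,o,_=cloud(t); m=o&(Q[...,2]>.110)&(Q[...,2]<.118)&(np.hypot(Q[...,0]-.556,Q[...,1]-.238)<.074)&(Q[...,0]<.60); q=Q[m]
    r=least_squares(lambda p:np.hypot(q[:,0]-p[0],q[:,1]-p[1])-.0645,[.556,.238],loss='soft_l1',f_scale=.002); print(t,r.x,len(q))
E
python3 to.py .5682 .2385 .32 3.8
```

```text
[ 0.52747255 -0.20214914  0.31922643] 0.20262643148215187
handle 8050 ((528.93408203125, -195.27671813964844), (47.072322845458984, 80.4847183227539), 85.33436584472656) [ 0.52906155 -0.19211161  0.34870561]
hopper 3563 ((528.5386352539062, -198.85751342773438), (69.82725524902344, 76.70851135253906), 86.91061401367188) [ 0.52938172 -0.1834619   0.28309359]
scene0 [0.55702441 0.23589965] 287
top0 [0.55695242 0.23728086] 269
t 4.75 pos [ 0.5275 -0.2021  0.3192] y-yaw -3.07 tilt [ 0.0011 -0.0018 -1.    ] shift [ 4.422e-01  1.710e-02 -3.000e-04] roll -0.1199 F [ 0.3 -0.3 -4.4] w 0.0128 q [-33.  21.  64.   0.  95. -30.]
```

View pics/scene1.png

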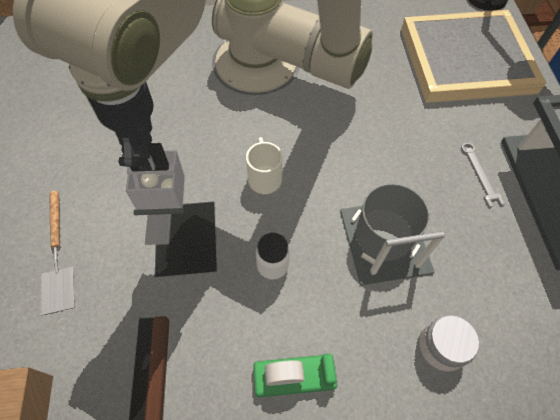

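The cup is held level at (155,185) with its flap shut, clear of the mat. Now I carry it over the station.

```bash
python3 -m handwheel '[[[0,0,0,-0.03],[0,0,0,-0.05],[0,0,0,-0.04],[0.010,0.0016,0,0],[0.018,0.0029,0,0]]]' >/dev/null; python3 -m handwheel '[[[0.026,0.0042,0,0],[0.03,0.0048,0,0],[0.03,0.0048,0,0],[0.03,0.0048,0,0],[0.03,0.0048,0,0]]]' >/dev/null;python3 -m handwheel '[[[0.03,0.0048,0,0],[0.03,0.0048,0,0],[0.03,0.0048,0,0],[0.03,0.0048,0,0],[0.03,0.0048,0,0]]]' >/dev/null;python3 -m handwheel '[[[0.03,0.0048,0,0],[0.03,0.0048,0,0],[0.03,0.0048,0,0],[0.015,0.0024,0,0],[0.0074,0.0012,0,0]]]' >/dev/null;python3 -m handwheel '[[[0,0,0,0],[0,0,0,0],[0,0,0,0]]]' >/dev/null
python3 to.py .5685 .238 .32 3.8
python3 - <<'E'
from h import *
snap('wrist','w3');snap('top','top2');snap('scene','scene2')
for t in ('top2','scene2','w3'):
    P,ok,im=cloud(t)
    def r(n,z0,z1,x,y,a=.05,b=.05):
        m=ok&(P[...,2]>z0)&(P[...,2]<z1)&(abs(P[...,0]-x)<a)&(abs(P[...,1]-y)<b)
        if m.sum()<10: print(t,n,m.sum()); return
        R=cv2.minAreaRect((P[m][:,:2]*1000).astype(np.float32)); print(t,n,m.sum(),np.round(R[0],1),np.round(R[1],1),round(R[2],1))
    r('bar',.156,.172,.636,.242,.03,.08); r('tab',.200,.218,.65,.242,.045,.05); r('hopper',.276,.291,.5685,.238)
a=cv2.imread('pics/w3.png');b=cv2.imread('pics/scene2.png')
cv2.imwrite('pics/c2.png',np.hstack([a[:,80:480],b[80:,160:]])[:600,:800] if False else np.hstack([cv2.resize(a,(400,300)),cv2.resize(b[100:310,280:560],(400,300))]))
E
```

```text
t 6.67 pos [0.5686 0.2365 0.3203] y-yaw 3.7 tilt [-5.e-04 -3.e-04 -1.e+00] shift [0.0015 0.     0.0003] roll -0.0017 F [-0.8 -0.4 -4.7] w 0.0128 q [12. 27. 54. -0. 99.  8.]
top2 bar 172 [636.4 242.7] [ 11.2 104.5] 5.0
top2 tab 603 [636.5 228.6] [64.3 63.6] 1.9
top2 hopper 313 [569.1 222.1] [75.8 52.4] 3.4
scene2 bar 232 [635.8 242.7] [ 12.9 106.2] 3.7
scene2 tab 770 [638.1 234.9] [83.9 61.6] 86.5
scene2 hopper 600 [568.5 233.8] [77.  76.7] 3.7
w3 bar 772 [637.5 244.9] [ 12.  105.6] 3.9
w3 tab 2937 [637.4 242.3] [64.9 78. ] 0.0
w3 hopper 3403 [569.1 239.8] [76.6 70.3] 3.5
```

View pics/c2.png

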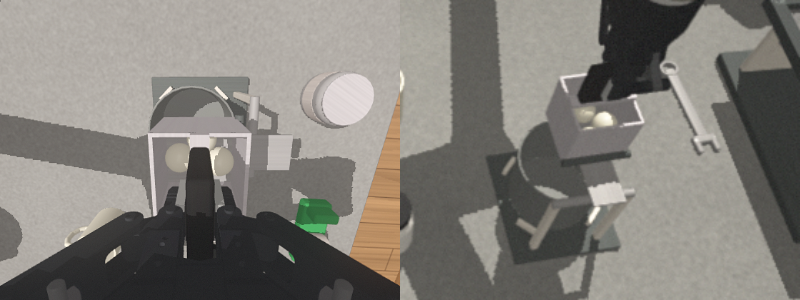

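The cup is over the pail, with the tab (280,152 in the left half) over the bar. It is about 3 mm off sideways, so I correct that and lower.

```bash
python3 -m handwheel '[[[0.003,0,0.004,0],[0,0,0.012,0],[0,0,0.012,0],[0,0,0.01,0],[0,0,0.006,0]]]' >/dev/null; python3 -m handwheel '[[[0,0,0.005,0],[0,0,0.005,0],[0,0,0.005,0],[0,0,0.005,0],[0,0,0.005,0]]]' >/dev/null;python3 -m handwheel '[[[0,0,0.004,0],[0,0,0.002,0],[0,0,0,0],[0,0,0,0],[0,0,0,0]]]' >/dev/null
python3 to.py .5685 .24 .2456 3.8
for i in 1 2 3; do python3 -m handwheel '[[[0,0,0,0],[0,0,0,0],[0,0,0,0],[0,0,0,0],[0,0,0,0]]]' >/dev/null; done;  python3 to.py .5685 .24 .2456 3.8
python3 - <<'E'
from h import *
snap('wrist','w4');snap('scene','scene4');snap('top','top4')
a=cv2.imread('pics/w4.png');b=cv2.imread('pics/scene4.png')
cv2.imwrite('pics/c4.png',np.hstack([cv2.resize(a,(400,300)),cv2.resize(b[100:310,280:560],(400,300))]))
E
```

```text
t 8.07 pos [0.5679 0.2408 0.2451] y-yaw 3.81 tilt [-1.0e-04 -1.5e-03 -1.0e+00] shift [-0.0008  0.0006 -0.0005] roll 0.0002 F [-3.5  0.  -2.4] w 0.0131 q [12. 29. 63.  0. 88.  8.]
t 9.32 pos [0.5683 0.2408 0.2453] y-yaw 3.8 tilt [ 0.e+00 -2.e-04 -1.e+00] shift [-0.0008  0.0002 -0.0003] roll 0.0001 F [-5.  -0.2 -2.7] w 0.013 q [12. 29. 63.  0. 88.  8.]
```

View pics/c4.png

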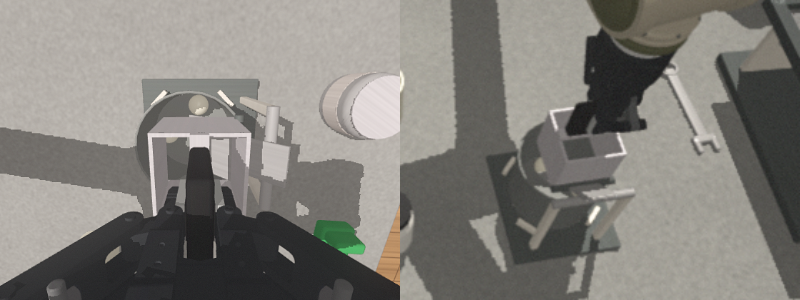

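Balls show in the pail at (198,103) and (172,143), and the hopper is empty with its flap open. I lift to check.

```bash
python3 -m handwheel '[[[0,0,-0.003,0],[0,0,-0.005,0],[0,0,-0.005,0],[0,0,-0.005,0],[0,0,-0.005,0]]]' >/dev/null; python3 -m handwheel '[[[0,0,-0.006,0],[0,0,-0.008,0],[0,0,-0.01,0],[0,0,-0.012,0],[0,0,-0.012,0]]]' >/dev/null;python3 -m handwheel '[[[0,0,-0.006,0],[0,0,-0.003,0],[0,0,0,0],[0,0,0,0],[0,0,0,0]]]' >/dev/null
python3 to.py .527 -.2025 .325 -3
python3 - <<'E'
from h import *
snap('wrist','w5');snap('scene','scene5');snap('top','top5')
a=cv2.imread('pics/w5.png');b=cv2.imread('pics/scene5.png')
cv2.imwrite('pics/c5.png',np.hstack([cv2.resize(a,(400,300)),cv2.resize(b[100:310,280:560],(400,300))]))
E
```

```text
t 10.72 pos [0.5682 0.2407 0.3245] y-yaw 3.8 tilt [-2.0e-04 -1.3e-03 -1.0e+00] shift [-4.395e-01 -7.050e-02 -3.000e-04] roll 0.1187 F [-0.3  0.8 -3.6] w 0.0133 q [ 12.  27.  54.  -0. 100.   8.]
```

View pics/c5.png

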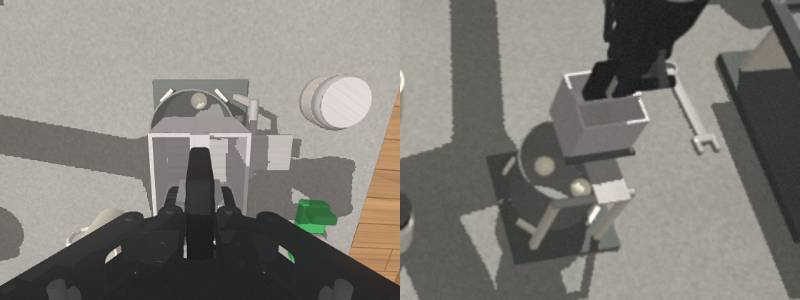

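The flap is shut and the hopper looks empty; two balls are visible in the pail, at (543,165) and (580,187). I carry the cup back, then check for the third ball from above.

```bash
python3 -m handwheel '[[[-0.010,-0.0016,0,0],[-0.018,-0.0029,0,0],[-0.026,-0.0042,0,0],[-0.03,-0.0048,0,0],[-0.03,-0.0048,0,0]]]' >/dev/null; python3 -m handwheel '[[[-0.03,-0.0048,0,0],[-0.03,-0.0048,0,0],[-0.03,-0.0048,0,0],[-0.03,-0.0048,0,0],[-0.03,-0.0048,0,0]]]' >/dev/null;python3 -m handwheel '[[[-0.03,-0.0048,0,0],[-0.03,-0.0048,0,0],[-0.03,-0.0048,0,0],[-0.03,-0.0048,0,0],[-0.03,-0.0048,0,0]]]' >/dev/null;python3 -m handwheel '[[[-0.016,-0.0026,0,0],[-0.0095,-0.0015,0,0],[0,0,0,0.04],[0,0,0,0.05],[0,0,0,0.0287]]]' >/dev/null;python3 -m handwheel '[[[0,0,0,0],[0,0,0,0],[0,0,0,0]]]' >/dev/null
python3 to.py .527 -.2025 .1206 -3
python3 - <<'E'
from h import *
snap('scene','scene6');snap('top','top6')
a=cv2.imread('pics/top6.png');b=cv2.imread('pics/scene6.png')
cv2.imwrite('pics/c6.png',np.hstack([cv2.resize(a[110:260,100:300],(400,300)),cv2.resize(b[100:310,280:560],(400,300))]))
E
```

```text
t 12.78 pos [ 0.5271 -0.2022  0.3254] y-yaw -2.92 tilt [ 0.  0. -1.] shift [-3.000e-04 -1.000e-04  2.048e-01] roll 0.0014 F [-0.8  0.2 -3.8] w 0.0128 q [-33.  21.  63.   0.  96. -30.]
```

View pics/c6.png

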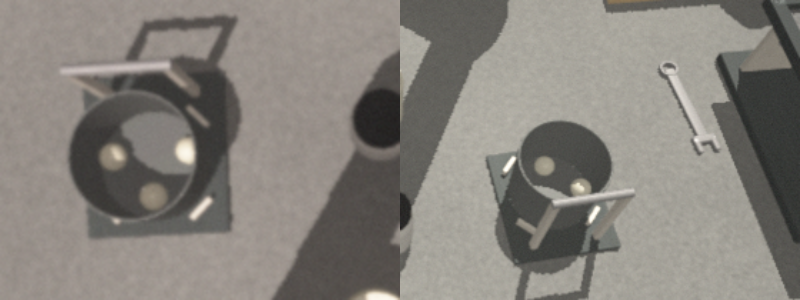

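All three balls are in the pail, at (113,157), (187,152) and (153,195) in the left half. I lower the cup onto the mat.

```bash
python3 -m handwheel '[[[0,0,0.008,0],[0,0,0.015,0],[0,0,0.025,0],[0,0,0.025,0],[0,0,0.025,0]]]' >/dev/null; python3 -m handwheel '[[[0,0,0.025,0],[0,0,0.025,0],[0,0,0.02,0],[0,0,0.014,0],[0,0,0.008,0]]]' >/dev/null; python3 -m handwheel '[[[0,0,0.004,0],[0,0,0.004,0],[0,0,0.003,0],[0,0,0.0015,0],[0,0,0,0]]]' >/dev/null; python3 -m handwheel '[[[0,0,0,0],[0,0,0,0]]]' >/dev/null; python3 to.py .527 -.2025 .1206 -3
```

```text
t 14.3 pos [ 0.5274 -0.2025  0.1232] y-yaw -2.99 tilt [-4.e-04  7.e-04 -1.e+00] shift [ 0.     -0.0004  0.0026] roll 0.0002 F [-0.3 -1.  -3.6] w 0.0132 q [-33.  30.  83.  -0.  67. -30.]
```

```bash
python3 -m handwheel '[[[0,0,0.001,0],[0,0,0.001,0],[0,0,0,0],[0,0,0,0]]]' |grep -E 'pos|ft'; python3 -m handwheel '[[[0,0,0.0004,0],[0,0,0,0],[0,0,0,0]]]' |grep -E 'pos|ft'
```

```text
position: [0.5272, -0.2024, 0.1208]
ft_force: [-0.5, 0.0, -3.1]
position: [0.5272, -0.2025, 0.1206]
ft_force: [-0.8, -0.0, -1.2]
```

```bash
python3 -m handwheel '[[[0,0,0.0005,0],[0,0,0,0],[0,0,0,0]]]' |grep -E 'pos|ft'; python3 -m handwheel '[[[0,0,0.0003,0],[0,0,0,0],[0,0,0,0]]]' |grep -E 'pos|ft'
```

```text
position: [0.5273, -0.2025, 0.1206]
ft_force: [-2.5, 1.6, 5.1]
position: [0.5273, -0.2025, 0.1205]
ft_force: [-4.0, 2.1, 8.3]
```

```bash
python3 -m handwheel '[[[0,0,0,0],[0,0,0,0],[0,0,0,0],[0,0,0,0],[0,0,0,0]]]' 100 >/dev/null; python3 -m handwheel '[[[0,0,0,0],[0,0,0,0],[0,0,0,0],[0,0,0,0],[0,0,0,0]]]' |grep -E 'ft|width'; python3 to.py .527 -.2025 .28 -3;  python3 -m handwheel '[[[0,0,-0.006,0],[0,0,-0.015,0],[0,0,-0.025,0],[0,0,-0.025,0],[0,0,-0.025,0]]]' >/dev/null; python3 -m handwheel '[[[0,0,-0.025,0],[0,0,-0.025,0],[0,0,-0.015,0],[0,0,0,0],[0,0,0,0]]]' >/dev/null
python3 -m handwheel '[[[-0.02,-0.02,0,0],[-0.03,-0.03,0,0],[-0.03,-0.03,0,0],[-0.02,-0.02,0,0],[0,0,0,0]]]' >/dev/null; python3 -m handwheel '[[[0,0,0,0],[0,0,0,0]]]' |grep -E 'time|ft|pos'
python3 - <<'E'
from h import *
snap('scene','scene7');snap('top','top7')
a=cv2.imread('pics/top7.png');b=cv2.imread('pics/scene7.png')
cv2.imwrite('pics/c7.png',np.hstack([cv2.resize(a[130:280,120:420],(400,300)),cv2.resize(b[100:310,120:460],(400,300))]))
from scipy.optimize import least_squares
def f(t,n,z0,z1,x,y,a=.06):
    P,ok,_=cloud(t); m=ok&(P[...,2]>z0)&(P[...,2]<z1)&(abs(P[...,0]-x)<a)&(abs(P[...,1]-y)<a); q=P[m]
    R=cv2.minAreaRect((q[:,:2]*1000).astype(np.float32)); print(t,n,len(q),np.round(R[0],1),np.round(R[1],1),round(R[2],1),'z',np.median(q[:,2]).round(4))
for t in ('scene0','scene7','top0','top7'):
    f(t,'handle',.14,.156,.527,-.2025); f(t,'hopper',.076,.092,.527,-.2025); f(t,'tab',.006,.016,.612,-.205,.018); f(t,'jar',.09,.11,.602,-.012); f(t,'mug',.088,.105,.355,-.012)
    Q,o,_=cloud(t); m=o&(Q[...,2]>.110)&(Q[...,2]<.118)&(np.hypot(Q[...,0]-.556,Q[...,1]-.238)<.074)&(Q[...,0]<.60); q=Q[m]
    print('pail',least_squares(lambda p:np.hypot(q[:,0]-p[0],q[:,1]-p[1])-.0645,[.556,.238],loss='soft_l1',f_scale=.002).x.round(4))
E
```

```text
ft_force: [0.2, -0.3, 0.5]
grip_width: 0.0855
t 16.22 pos [ 0.5272 -0.2024  0.1196] y-yaw -3.0 tilt [-0.  0. -1.] shift [-1.000e-04 -2.000e-04 -1.604e-01] roll 0.0001 F [ 0.2 -0.3  0.5] w 0.0855 q [-33.  30.  83.  -0.  67. -30.]
time_s: 17.63
position: [0.4233, -0.2957, 0.2797]
ft_force: [0.4, 0.5, 0.0]
scene0 handle 261 [ 526.7 -205.2] [59.8 15.9] 87.6 z 0.1491
scene0 hopper 342 [ 527.1 -205.3] [77.3 76.8] 87.9 z 0.0841
scene0 tab 242 [ 610.7 -206.3] [33.4 32.9] 88.8 z 0.0124
scene0 jar 724 [602.  -13.8] [58.  58.7] 9.4 z 0.1
scene0 mug 207 [353.3  -5.1] [ 78.1 134.2] 78.1 z 0.0941
pail [0.557  0.2359]
scene7 handle 263 [ 527.5 -205.5] [59.9 15.5] 86.4 z 0.149
scene7 hopper 352 [ 527.7 -205.5] [76.6 77.3] 87.0 z 0.0841
scene7 tab 254 [ 611. -206.] [33.5 33.5] 89.6 z 0.0125
scene7 jar 723 [601.5 -13.7] [58.6 58.5] 21.3 z 0.0999
scene7 mug 197 [380.8 -12.2] [67.7 78. ] 0.6 z 0.0939
pail [0.5569 0.2359]
top0 handle 237 [ 526.3 -203. ] [60.4 14.3] 87.2 z 0.1501
top0 hopper 298 [ 526.3 -203.9] [79.2 76.7] 86.8 z 0.0841
top0 tab 226 [ 610.2 -204.9] [31.8 34.4] 0.8 z 0.0129
top0 jar 683 [601.1 -10.1] [59.2 56.5] 0.8 z 0.1004
top0 mug 189 [380.6  -9.4] [74.9 67.7] 89.1 z 0.0951
pail [0.557  0.2373]
top7 handle 240 [ 526.9 -202.7] [59.1 14.1] 87.5 z 0.15
top7 hopper 298 [ 527.  -203.8] [77.9 76.8] 87.4 z 0.0843
top7 tab 231 [ 610.7 -205.1] [35.  33.9] 87.9 z 0.0128
top7 jar 688 [601.3 -10.1] [59.3 56.4] 0.6 z 0.1006
top7 mug 196 [380.6  -9.5] [75.  67.5] 89.0 z 0.095
pail [0.5569 0.2373]
```

View pics/c7.png

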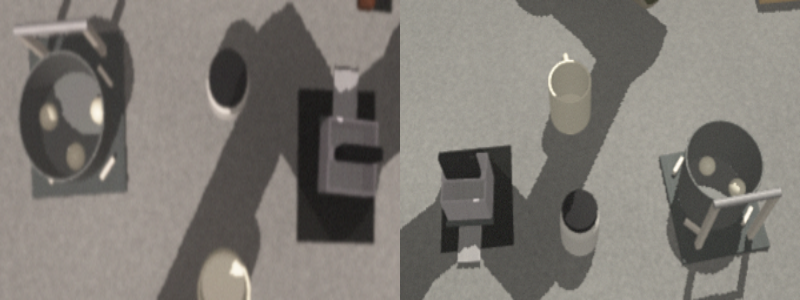

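The empty cup is upright on the mat (350,155), with its tab level. All three balls are in the pail, and the jar, mug and pail have not moved.

```bash
python3 -c "from rig import env; print(env.close_job())"
```

```text
the job is handed in; nothing more can be done
None
```

The job is done and handed in at about 18 s. I gripped the cup by its handle and pressed its tab onto the trip bar over the pail. All three balls dropped in. I then lifted it so the flap shut, set it back on its mat and moved the gripper clear.

**Final checks:**
- **Balls:** all three are in the pail, and the cup is empty.
- **Cup:** upright within 1 mm of its starting place. The tab is level at its original height, so the flap is shut.
- **Pail and jar:** unmoved to within 1 mm.
- **Mug:** the top camera shows it unmoved. The scene camera's fitted mug centre moved 28 mm, from x = 353 to 381 mm. I put this down to stray points in the first reading, because its fitted outline there was far too long (134 mm).
- **Forces:** every wrist force I read stayed under 10 N. It was highest, about 8 N upward, when the cup touched the mat.

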